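# Pack the T-slot nuts and snap the tub shut

### The job

Put every sound T-slot nut into the grey steel tub and drop every sheared one (half of its neck broken off) into the wooden reject crate. Then set the lid on the tub and press it down past the spring clips at both ends until it is seated flush and level on the rim. Leave the other things on the bench where they are.

Things in the scene. Friction and masses are not known exactly. Their poses are not given: they have to be found in the camera images.
- tub: Grey painted steel tub fixed to the bench on the left or right (the crate is on the other side), open-topped: outside 176 (its x) x 136 (y) x 66 mm high, walls and floor 4 mm. Origin: centre of the underside; z up. A sprung clip stands above the rim at the middle of each x end, up to 90 mm above the bench, 34 mm wide, 88 to 104 mm from the tub's centre.
- lid: Loose lid, 180 g: aluminium plate 182 (x) x 142 (y), z = 20 to 26 mm; beneath it a plug with a rounded gasket, 164 x 124 mm (tub mouth 168 x 128); on top a black bar handle in the middle, 70 (x) x 16 (y) mm, top at z = 52 mm. Origin: centre of the plug's underside, on the bench when it lies there. Fits the tub either way round, x along x. Seated, its origin is 46 mm above the tub's.
- clip_a (a joint): Spring clip at the tub's +x end: 0 closed, grows (m) as pushed outward (3 mm as the lid passes). Its ramp leans outward 25 degrees going up; its nose, 73 mm above the bench, hooks 3 mm over the seated lid. The lid set on loosely rests on both ramps some 13 mm too high; 10 to 15 N down at its middle drives it past the clips onto the rim.
- clip_b (a joint): The same clip at the tub's -x end.
- crate: Wooden slatted reject crate, fixed, open at the top: outside 200 (x) x 150 (y) x 70 mm high, walls and floor 8 mm. Origin: centre of the underside.
- nut_1: Sound T-slot nut, steel, about 200 g: base 50 (x) x 34 (y) x 14 mm high, and along its middle a full-length neck 50 (x) x 20 (y) mm, up to 32 mm high, a dark hole in its top. Origin: centre of the underside; z up. Gripped across the neck (y). May be absent.
- nut_2: Sound T-slot nut, steel, about 200 g: base 50 (x) x 34 (y) x 14 mm high, and along its middle a full-length neck 50 (x) x 20 (y) mm, up to 32 mm high, a dark hole in its top. Origin: centre of the underside; z up. Gripped across the neck (y). May be absent.
- nut_3: Sound T-slot nut, steel, about 200 g: base 50 (x) x 34 (y) x 14 mm high, and along its middle a full-length neck 50 (x) x 20 (y) mm, up to 32 mm high, a dark hole in its top. Origin: centre of the underside; z up. Gripped across the neck (y). May be absent.
- nut_4: Sound T-slot nut, steel, about 200 g: base 50 (x) x 34 (y) x 14 mm high, and along its middle a full-length neck 50 (x) x 20 (y) mm, up to 32 mm high, a dark hole in its top. Origin: centre of the underside; z up. Gripped across the neck (y). May be absent.
- sheared_1: Sheared T-slot nut (reject), steel, about 160 g: same base 50 (x) x 34 (y) x 14 mm, but the neck (20 mm wide, up to 32 mm high) remains only from x = -25 to -1 mm; the other half is broken off. Origin: centre of the base's underside. May be absent.
- sheared_2: Sheared T-slot nut (reject), steel, about 160 g: same base 50 (x) x 34 (y) x 14 mm, but the neck (20 mm wide, up to 32 mm high) remains only from x = -25 to -1 mm; the other half is broken off. Origin: centre of the base's underside. May be absent.
- bearing: Bystander among the nuts: steel bearing ring, 52 mm across, 15 mm high, lying flat. Origin: centre of the underside.
- oil: Bystander: grey oil bottle, 52 mm across, 120 mm high. Origin: underside.
- mug: Bystander: white mug, 72 mm across, 85 mm high. Origin: underside.
- bolt: Bystander: steel bolt standing on its head, head 30 mm across, 57 mm high. Origin: underside.
- tin: Bystander: small round aluminium grease tin, 38 mm across, 45 mm high. Origin: underside.
There are look-alikes about, which are no part of the job. Leave any yellow look-alike of the sheared_1 alone. Leave any yellow look-alike of the nut_1 alone.

How it is judged:
On the way, in this order (a step that is already met when the one before it is completed fails the run):
1. every sound nut that is present lies in the tub (x of nut_1 in the frame of tub between -0.084 and 0.084 m and y of nut_1 in the frame of tub between -0.064 and 0.064 m and z of nut_1 in the frame of tub between -0.005 and 0.045 m and x of nut_2 in the frame of tub between -0.084 and 0.084 m and y of nut_2 in the frame of tub between -0.064 and 0.064 m and z of nut_2 in the frame of tub between -0.005 and 0.045 m and x of nut_3 in the frame of tub between -0.084 and 0.084 m and y of nut_3 in the frame of tub between -0.064 and 0.064 m and z of nut_3 in the frame of tub between -0.005 and 0.045 m and x of nut_4 in the frame of tub between -0.084 and 0.084 m and y of nut_4 in the frame of tub between -0.064 and 0.064 m and z of nut_4 in the frame of tub between -0.005 and 0.045 m), for 0.2 s.
2. the lid is seated level on the tub's rim, past both clips (z of lid in the frame of tub between 0.043 and 0.0488 m and angle between the z axis of lid and the z axis of tub, either way round below 0.022 rad and angle between lid's own z axis and vertical below 0.05 rad and horizontal distance between lid and tub below 0.008 m), for 0.3 s.
At the end, for the whole second after the job is handed in: Every sound nut present is in the tub, every sheared nut present is in the crate, the lid is seated on the tub's rim (less than 3 mm above fully home, within 8 mm of centre, level within 0.022 rad), and all are at rest (all of step 1 and all of step 2 and x of sheared_1 in the frame of crate between -0.095 and 0.095 m and y of sheared_1 in the frame of crate between -0.07 and 0.07 m and z of sheared_1 in the frame of crate between -0.005 and 0.055 m and x of sheared_2 in the frame of crate between -0.095 and 0.095 m and y of sheared_2 in the frame of crate between -0.07 and 0.07 m and z of sheared_2 in the frame of crate between -0.005 and 0.055 m and linear speed of each of nut_1, nut_2, nut_3, nut_4, sheared_1, sheared_2, lid below 0.02 m/s); the robot touches nothing.
It fails at once if another thing on the bench is moved more than 60 mm (distance of any of bearing, oil, mug, bolt, tin from where it was at the start of the episode above 0.06 m).
It fails at once if the oil bottle or the mug is tipped over (angle between any of oil, mug's own z axis and vertical above 0.7 rad).
Of nut_1, nut_2, nut_3, nut_4 only 3 to 4 are there at a start; the rules pass over those that are not, and their reading is None.
Of sheared_1, sheared_2 only 1 to 2 are there at a start; the rules pass over those that are not, and their reading is None.
At some moment in a run one of nut_1, nut_2, nut_3, nut_4, sheared_1, sheared_2 may be knocked a few centimetres aside while the robot is not near it.
Once in a run the grip may slacken for a moment while it holds something.
It also fails if it takes over 210 s, if anything falls off the work surface, if the arm or the gripper's body presses on something with over 40 N, if the wrist force passes 120 N, or if a joint passes its speed limit or range.

### The arm

A 6-joint arm with a two-finger parallel gripper is mounted at the origin on the work surface. World frame = base frame: x ahead of the robot, y to its left, z up, the work surface at z = 0. Lengths are in m, angles in rad, forces in N, time in s.
With the tool pointing down it reaches from about 0.25 to 0.725 m from the base axis. Payload 4 kg.
Tool frame: the origin (TCP) lies between the finger pads; the fingertips stand 8 mm ahead of it and the grasp point (between the pads) lies 11 mm behind it; z points along the fingers, y is the line along which they close (so a half turn about z gives the same grasp; the last joint's range is limited). The gripper opens to 85 mm and grips with 20 to 120 N. Pads are 22 mm wide; open, the fingers measure 114 mm over their backs; the gripper's body (76 mm by 85 mm) begins 54 mm behind the grasp point. The pads swing forward as they close: fully open they stand 13 mm farther back than shut.
Start: joints at [1.102, 0.241, 0.005, 1.335, 0, 1.571], TCP at [0.226, 0.446, 0.239] pointing down, gripper open.
Joint ranges: [-2.72, 2.72], [-1.05, 1.87], [-1.09, 1.28], [-1.99, 2.15], [-1.42, 1.44], [-3.14, 3.14]. Speed limits (rad/s): [2.79, 2.79, 3.14, 3.14, 3.14, 3.14].

### API

Orientations are given as a unit quaternion [x, y, z, w].
In Python, from workcell import status, viewer, bot gives the robot as it stands.
- The arm moves only by the tool servo_tool, never from a script. Its argument "commands" is a list of rows, each a list of 5 numbers: the finger opening in mm, from 0 to 85.4, then the shift along the tool's x, y, z in mm, then the turn about the tool's z in rad. A call has 1 to 20 rows; each row shifts and turns the commanded pose from where the row before left it, along the tool's axes as they then stand; what a row does not reach is not made up. A row lasts 1/8 s, in which the tool goes at most 62.5 mm and 10.7 degrees, less where a joint would pass 70% of its speed; a pose out of reach is approached as far as the arm can. A call is refused whole if a number of a shift passes 62.5 or a number of a turn 0.188, either way. A call with a gripper value outside its range is refused whole. The fingers move at their own pace and stop on an object; the grip force is fixed at half the most. Time passes only in rows, so rows that do not move let the fingers close. It gives the time, the measured TCP pose, the force, the opening and the grip force at its end, in the units of the state.
- status.get_obs(): the state, without advancing time (a new reading comes with each control period).
- viewer.camera(name): name is "side" or "top"; returns (picture, depth): 400x640x3 uint8, red, green, blue; 400x640 float32, m along the optical axis (not along the pixel's ray), 0 where there is no reading.
- viewer.get_calibration(name): a dict with "camera_matrix" (3x3 intrinsics, pixels), "distortion" ([k1, k2, p1, p2, k3] as OpenCV has them; the pictures are not rectified), "R" (3x3) and "t" (3): a world point X has camera coordinates R X + t. Camera axes: x right, y down, z forward; pixel columns grow to the right and rows downward; lengths in m; the calibration is good to about 2 mm. A picture is of the moment at which its call begins. get_calibration takes no time and is no camera call.
- bot.job_done(): hands the job in; it is judged then, once.
Trained networks look in the newest picture that a camera, given by its name, has taken for a name from the list of things; names that differ only in an ending like _2 or _b are one class to them, and where a whole thing is asked for, a point or a joint stands for the part that bears it (a point fixed in the world has none). Each returns a list of dicts, best first, with "p" (0 to 1); they miss things now and then, are a little off and sometimes report something else, mostly with a low value. They report only what shows in the picture. A call takes as long as a camera call. They do not tell look-alikes from the thing itself.
- viewer.masks_of(camera, label): "mask" (400x640 bool, what is visible of it) and "pixel" ([row, column] in pixels, amid what is visible of it).
- viewer.spot_point(camera, label): "pixel" ([row, column] in pixels: a listed point, or the origin of a listed thing).
The state is a dict: "clock": time; "joint_pos": joint angles; "joint_vel": joint speeds; "tau": joint torques, N m; "eef_pos": TCP position; "tool_rot": TCP orientation; "ft_force": force on the tool from outside, world axes, zero at the start; "ft_torque": the same for the moment, N m; "grip_width": finger opening in m; "grasp_force": force on a finger pad.
Only numpy, scipy, OpenCV 4.12 (cv2) and the standard library are available. Lean on these libraries where they do the work, as an engineer would, in place of code of your own. Each camera call takes 0.05 s, during which the arm holds its last target. There are 200 camera calls.

## Working session

There is one attempt and no reset: what is moved stays moved. The work goes in short steps, Python scripts to look and compute and a tool call to move; the robot and the scene stay as the last step left them, time stands still between calls to the robot, and variables do not carry over. Pictures are saved under pics/ and viewed, at most 14 in all, crops included, and the job is handed in when it is done.

Besides the shell and the picture viewer there is one more tool, called after ">>>" as name([rows], argument=value, ...), one row to a line, values as JSON. servo_tool: Moves the arm, as the interface text tells. Its arguments: {"type":"object","properties":{"commands":{"type":"array"}},"required":["commands"]}

```bash
mkdir -p pics; cat > h.py <<'E'
import numpy as np,cv2
from workcell import status,viewer,bot
def save(img,n): cv2.imwrite('pics/'+n,cv2.cvtColor(img,cv2.COLOR_RGB2BGR))
def cloud(cam,depth):
    c=viewer.get_calibration(cam);K=np.array(c['camera_matrix']);D=np.array(c['distortion']);R=np.array(c['R']);t=np.array(c['t'])
    h,w=depth.shape;u,v=np.meshgrid(np.arange(w,dtype=float),np.arange(h,dtype=float))
    p=cv2.undistortPoints(np.stack([u.ravel(),v.ravel()],1).reshape(-1,1,2),K,D).reshape(h,w,2)
    X=np.dstack([p*depth[...,None],depth])
    W=(X-t)@R; W[depth<=0]=np.nan
    return W
def rect(P):
    (c,s,a)=cv2.minAreaRect((P[:,:2]*1000).astype(np.float32)); return np.round(c,1),np.round(s,1),round(a,1)
E
python3 - <<'E'
from h import *
for cam in ['top','side']:
    im,d=viewer.camera(cam); save(im,cam+'0.png'); np.savez(cam+'0.npz',im=im,d=d)
    W=cloud(cam,d)
    print(cam,'t',-np.array(viewer.get_calibration(cam)['R']).T@viewer.get_calibration(cam)['t'])
    for l in ['tub','lid','crate','nut_1','sheared_1','bearing','oil','mug','bolt','tin']:
        for r in viewer.masks_of(cam,l):
            P=W[r['mask']];P=P[~np.isnan(P[:,0])]
            if len(P)<10: continue
            zt=np.percentile(P[:,2],97); Q=P[P[:,2]>zt-.006]
            print(l,round(r['p'],2),np.round(r['pixel']),len(P),'ztop',round(zt*1000),'top',rect(Q),'all',rect(P), 'rgb',np.median(im[r['mask']],0))
print(status.get_obs())
E
```

```text
top t [ 0.42066541 -0.00575182  0.94389154]
lid 0.97 [138. 311.] 5767 ztop 51 top (array([670. ,  22.6]), array([70.1, 16. ]), 5.5) all (array([675.3,  24.4]), array([193.2, 145. ]), 5.5) rgb [187. 187. 177.]
lid 0.44 [201. 151.] 8299 ztop 71 top (array([524.8, 342.7]), array([201.8, 151.2]), 3.3) all (array([533.3, 360.6]), array([222. , 187.4]), 2.9) rgb [165. 134.  88.]
crate 0.64 [203. 154.] 8211 ztop 71 top (array([524.8, 342.7]), array([201.8, 151.2]), 3.3) all (array([524.6, 341.9]), array([202.1, 153.1]), 3.4) rgb [165. 134.  88.]
nut_1 0.9 [292. 189.] 444 ztop 35 top (array([345.3, 276.2]), array([50.5, 21.8]), 32.1) all (array([345.7, 279.7]), array([55.6, 38.9]), 33.3) rgb [181. 169.   0.]
nut_1 0.81 [250. 290.] 377 ztop 35 top (array([433.5,  62.2]), array([20.1, 47. ]), 47.9) all (array([433.5,  62.7]), array([33.6, 50.3]), 52.9) rgb [161. 154. 152.]
nut_1 0.65 [256. 344.] 384 ztop 35 top (array([418.9, -47.1]), array([20. , 49.1]), 53.8) all (array([418.7, -47.4]), array([33.4, 48.9]), 54.8) rgb [162. 155. 153.]
nut_1 0.64 [251. 237.] 437 ztop 34 top (array([422.7, 173.
[... 5513 characters left out ...]
4. 140.]
{'clock': 1.1, 'joint_pos': array([1.10197933e+00, 2.40619925e-01, 4.98830079e-03, 1.33517909e+00,
       2.67458726e-06, 1.57082327e+00]), 'joint_vel': array([ 0.00046579,  0.00035989, -0.00155695,  0.00170658,  0.00145478,
       -0.00231029]), 'tau': array([-1.25526574e-03, -3.72218442e+01,  2.52696937e+01,  1.26084244e-03,
        7.52363633e-06, -1.28687546e-05]), 'eef_pos': array([0.22591588, 0.44605399, 0.23929203]), 'tool_rot': array([ 2.32280803e-01,  9.72648769e-01, -6.68772847e-06, -2.97181345e-06]), 'ft_force': array([-0.41335262, -0.40613017,  0.04025227]), 'ft_torque': array([ 0.01564098,  0.03218802, -0.02358374]), 'grasp_force': 0.0, 'grip_width': 0.0854435932909937}
```

View pics/top0.png

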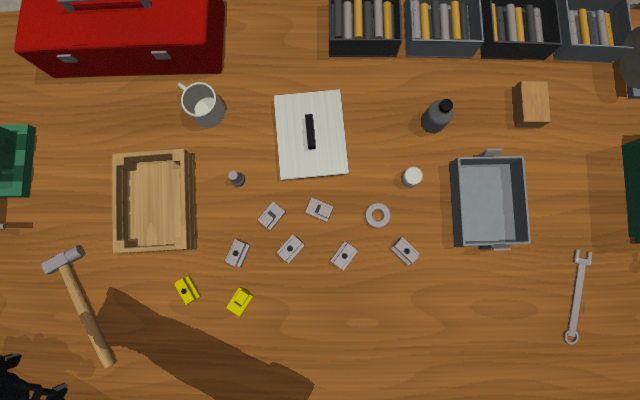

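View pics/side0.png

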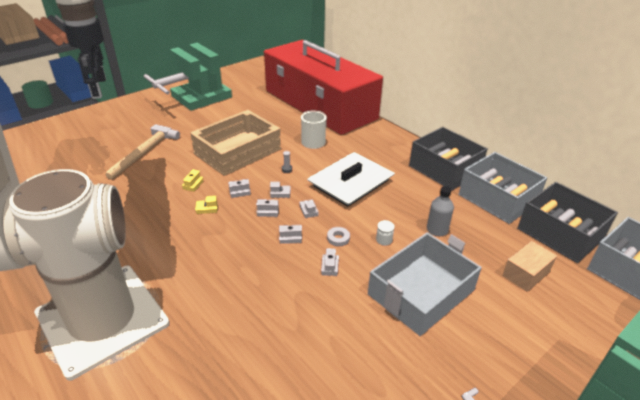

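Sound nuts in the top view are at (row, col) (251,237), (250,290), (256,344) and (249,406). Sheared ones are at (215,272) and (210,318). They could be confused with the yellow look-alikes at (292,189) and (302,241), the bearing at (213,378), the bolt at (180,235) and the tin at (177,411). I pick by steel colour and by full or half neck. Next I check with one crop and measure the tub.

```bash
cat >> h.py <<'E'
def find(label,cam='top',pmin=.3):
    im,d=viewer.camera(cam);W=cloud(cam,d);out=[]
    for r in viewer.masks_of(cam,label):
        if r['p']<pmin: continue
        c=np.median(im[r['mask']],0)
        if c[0]-c[2]>80: continue
        P=W[r['mask']];P=P[~np.isnan(P[:,0])]
        if len(P)<100: continue
        zt=np.percentile(P[:,2],97)
        Q=P[P[:,2]>zt-.007]; (tc,ts,_)=cv2.minAreaRect((Q[:,:2]*1000).astype(np.float32))
        B=P[P[:,2]>.006]; (c,s,a)=cv2.minAreaRect((B[:,:2]*1000).astype(np.float32))
        ya=(a if s[0]<s[1] else a+90)%180   # direction of the short side
        out.append((round(r['p'],2),np.round(r['pixel']).astype(int).tolist(),'neck',np.round(tc,1).tolist(),np.round(ts).tolist(),'c',np.round(c,1).tolist(),np.round(s).tolist(),'yang',round(ya,1),'zt',round(zt*1e3,1)))
    return out
def go(x,y,z=None,yang=None):
    """mm, deg: print shifts in tool axes from the present pose"""
    from scipy.spatial.transform import Rotation as Ro
    o=status.get_obs();R=Ro.from_quat(o['tool_rot']).as_matrix();p=o['eef_pos']*1000
    cur=np.degrees(np.arctan2(R[1,1],R[0,1]))
    v=R.T@(np.array([x,y,p[2] if z is None else z])-p)
    print('t',round(o['clock'],1),'pos',p.round(1),'yang',cur.round(1),'q1,q6',o['joint_pos'][[0,5]].round(2),'w',round(o['grip_width']*1e3,1),'f',round(o['grasp_force'],1))
    if yang is not None:
        D=(yang-cur+90)%180-90; print(' turn tool z', round(-np.radians(D),3),'or',round(-np.radians(D-np.sign(D)*180),3))
    print(' shift (tool, before turning)',v.round(1))
E
python3 - <<'E'
from h import *
f=np.load('top0.npz');im,d=f['im'],f['d'];W=cloud('top',d)
save(cv2.resize(im[190:320,165:435],None,fx=2.9,fy=2.9,interpolation=cv2.INTER_CUBIC),'crop0.png')
for n,lo,hi,z0,z1 in [('rim',(-.45),(-.24),.060,.072),('floor',-.45,-.24,-.002,.012)]:
    m=(W[...,0]>.38)&(W[...,0]<.66)&(W[...,1]>lo)&(W[...,1]<hi)&(W[...,2]>z0)&(W[...,2]<z1)
    if n=='rim': print('tub rim',rect(W[m]),m.sum())
m=(W[...,0]>.38)&(W[...,0]<.66)&(W[...,1]>-.45)&(W[...,1]<-.24)&(W[...,2]>.080);P=W[m]
for s in (P[P[:,0]>.52],P[P[:,0]<.52]): print('clip',s.mean(0).round(4) if len(s) else None)
for l in ('nut_1','sheared_1'):
    for r in find(l): print(l,r)
go(489,111,160,50.5)
E
```

```text
tub rim (array([ 526.9, -342. ]), array([193.1, 139.3]), 1.4) 855
clip [ 0.6218 -0.3385  0.0865]
clip [ 0.4314 -0.3428  0.0866]
nut_1 (0.94, [252, 290], 'neck', [432.7, 62.9], [20.0, 49.0], 'c', [433.1, 62.7], [34.0, 50.0], 'yang', 48.2, 'zt', np.float64(34.5))
nut_1 (0.86, [253, 236], 'neck', [422.6, 173.3], [21.0, 50.0], 'c', [422.8, 173.4], [35.0, 51.0], 'yang', 66.3, 'zt', np.float64(34.4))
nut_1 (0.84, [256, 343], 'neck', [418.7, -47.0], [20.0, 50.0], 'c', [418.8, -46.8], [34.0, 50.0], 'yang', 53.9, 'zt', np.float64(35.0))
nut_1 (0.8, [249, 405], 'neck', [427.8, -172.4], [49.0, 21.0], 'c', [428.0, -172.1], [49.0, 35.0], 'yang', 134.5, 'zt', np.float64(34.5))
sheared_1 (0.85, [215, 270], 'neck', [489.4, 110.8], [20.0, 22.0], 'c', [499.8, 102.9], [34.0, 48.0], 'yang', 51.4, 'zt', np.float64(34.2))
sheared_1 (0.65, [210, 321], 'neck', [507.1, -7.8], [24.0, 20.0], 'c', [512.0, 4.2], [50.0, 34.0], 'yang', 157.1, 'zt', np.float64(33.5))
t 1.3 pos [225.9 446.1 239.3] yang 63.1 q1,q6 [1.1  1.57] w 85.7 f 0.0
 turn tool z 0.221 or -2.921
 shift (tool, before turning) [-386.1 -180.1   79.3]
```

View pics/crop0.png

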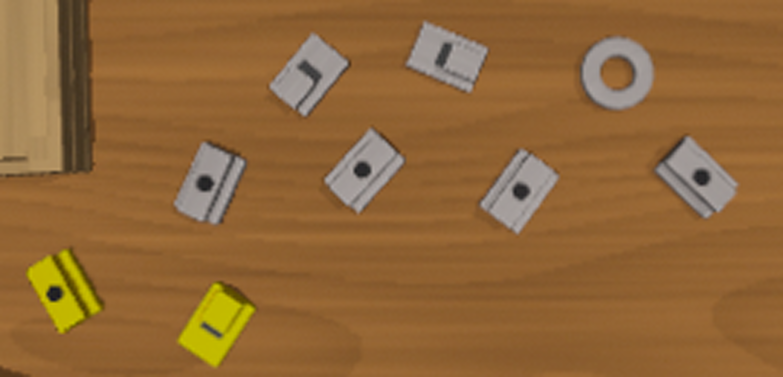

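The crop confirms it: the half-necked steel nuts are at top-view (215,272) and (210,318), the four steel nuts with full necks are sound, and the yellow pair is to be left alone. I start with the first sheared nut.

>>> servo_tool([
  [60, -48.3, -22.5, 0, 0],
  [60, -48.3, -22.5, 0, 0],
  [60, -48.3, -22.5, 0, 0],
  [60, -48.3, -22.5, 10, 0],
  [60, -48.3, -22.5, 10, 0],
  [60, -48.3, -22.5, 20, 0],
  [60, -48.3, -22.5, 20, 0],
  [60, -48.3, -22.5, 20, 0],
  [60, 0, 0, 0, 0.11],
  [60, 0, 0, 0, 0.11],
  [60, 0, 0, 0, 0],
])

```text
clock: 2.68
eef_pos: [0.4894, 0.1106, 0.1592]
tool_rot: [0.337, 0.941, -0.0, -0.0]
ft_force: [-0.2, -0.5, -0.2]
grip_width: 0.0596
grasp_force: 0.0
```

```bash
python3 -c "
from h import *
for r in find('sheared_1'): print(r)
for r in find('sheared_1','side'): print(r)
go(489.4,110.7,24,51)"
```

```text
(0.93, [208, 319], 'neck', [507.0, -7.8], [24.0, 20.0], 'c', [512.0, 3.6], [49.0, 34.0], 'yang', 157.0, 'zt', np.float64(33.7))
(0.48, [210, 274], 'neck', [508.0, 95.4], [33.0, 24.0], 'c', [508.0, 95.4], [33.0, 24.0], 'yang', 139.8, 'zt', np.float64(17.8))
(0.77, [209, 308], 'neck', [509.4, -9.0], [26.0, 20.0], 'c', [514.1, 4.4], [56.0, 34.0], 'yang', 157.7, 'zt', np.float64(32.2))
(0.57, [192, 277], 'neck', [491.4, 110.6], [25.0, 20.0], 'c', [500.8, 101.6], [37.0, 48.0], 'yang', 54.0, 'zt', np.float64(32.0))
(0.39, [232, 384], 'neck', [580.3, -186.8], [35.0, 36.0], 'c', [578.9, -187.9], [38.0, 37.0], 'yang', 156.7, 'zt', np.float64(45.9))
t 2.9 pos [489.3 111.1 159.5] yang 50.6 q1,q6 [0.22 0.91] w 59.9 f 0.0
 turn tool z -0.007 or 3.135
 shift (tool, before turning) [ -0.3  -0.3 135.5]
```

>>> servo_tool([
  [50, 0, 0, 45, 0],
  [45, 0, 0, 45, 0],
  [45, 0, 0, 30, 0],
  [45, 0, 0, 16, 0],
  [45, 0, 0, 0, 0],
  [0, 0, 0, 0, 0],
  [0, 0, 0, 0, 0],
  [0, 0, 0, 0, 0],
  [0, 0, 0, 0, 0],
  [0, 0, 0, 0, 0],
  [0, 0, 0, 0, 0],
  [0, 0, 0, -20, 0],
  [0, 0, 0, -40, 0],
  [0, 0, 0, -50, 0],
  [0, 0, 0, -40, 0],
  [0, 0, 0, 0, 0],
])

```text
clock: 4.88
eef_pos: [0.4916, 0.1113, 0.1768]
tool_rot: [0.338, 0.941, 0.002, 0.003]
ft_force: [0.8, -0.4, -1.9]
grip_width: 0.0182
grasp_force: 59.6
```

```bash
python3 -c "
from h import *
go(525,343,110)"
```

```text
t 4.9 pos [491.6 111.3 176.8] yang 50.5 q1,q6 [0.22 0.91] w 18.2 f 59.6
 shift (tool, before turning) [121.8 199.7  67.4]
```

>>> servo_tool([
  [0, 33.7, 34.1, 0, 0],
  [0, 33.7, 34.1, 0, 0],
  [0, 33.7, 34.1, 0, 0],
  [0, 33.7, 34.1, 0, 0],
  [0, 33.7, 34.1, 0, 0],
  [0, 0, 0, 0, 0],
  [0, 0, 0, 45, 0],
  [0, 0, 0, 45, 0],
  [0, 0, 0, 40, 0],
  [0, 0, 0, 0, 0],
])

```text
clock: 6.12
eef_pos: [0.4639, 0.3458, 0.0386]
tool_rot: [0.338, 0.941, -0.005, -0.003]
ft_force: [0.0, -0.2, -1.1]
grip_width: 0.0181
grasp_force: 59.5
```

>>> servo_tool([
  [40, 0, 0, 0, 0],
  [40, 0, 0, 0, 0],
  [40, 0, 0, 0, 0],
  [40, 0, 0, -40, 0],
  [50, 0, 0, -50, 0],
  [50, 0, 0, -50, 0],
  [50, -36.8, -35.4, 0, 0],
  [50, -36.8, -35.4, 0, 0],
  [50, -36.8, -35.4, 0, 0],
  [50, -36.8, -35.4, 0, 0],
  [50, -36.8, -35.4, 0, 0],
  [50, -36.8, -35.4, 0, 0],
  [50, -36.8, -35.4, 0, 0],
  [50, 0, 0, 0, 0.183],
  [50, 0, 0, 0, 0.183],
  [50, 0, 0, 0, 0.183],
  [50, 0, 0, 0, 0.183],
  [50, 0, 0, 0, 0.183],
  [50, 0, 0, 0, 0.183],
  [50, 0, 0, 0, 0.183],
])

```text
clock: 8.62
eef_pos: [0.5093, -0.0054, 0.1844]
tool_rot: [0.835, 0.55, 0.001, 0.001]
ft_force: [0.5, 0.2, 0.1]
grip_width: 0.0501
grasp_force: 0.0
```

```bash
python3 -c "
from h import *
for r in find('sheared_1'): print(r)
for r in find('sheared_1','side'): print(r)
im,d=viewer.camera('top');save(im[100:350,80:480],'a.png')
go(507.5,-8.2,23,157)"
```

```text
(0.8, [226, 157], 'neck', [467.1, 345.8], [21.0, 20.0], 'c', [477.0, 338.1], [35.0, 50.0], 'yang', 49.7, 'zt', np.float64(41.6))
(0.69, [236, 340], 'neck', [502.5, -117.1], [53.0, 48.0], 'c', [502.5, -117.1], [53.0, 48.0], 'yang', 139.0, 'zt', np.float64(15.7))
(0.61, [208, 307], 'neck', [509.2, -7.8], [28.0, 21.0], 'c', [513.9, 4.0], [54.0, 34.0], 'yang', 157.0, 'zt', np.float64(32.8))
(0.53, [165, 286], 'neck', [576.3, 171.7], [16.0, 10.0], 'c', [573.3, 175.9], [23.0, 28.0], 'yang', 26.5, 'zt', np.float64(56.6))
t 8.9 pos [509.2  -5.4 183.9] yang -22.7 q1,q6 [-0.01  1.96] w 49.8 f 0.0
 turn tool z 0.005 or -3.137
 shift (tool, before turning) [ -3.3  -0.6 160.9]
```

View pics/a.png

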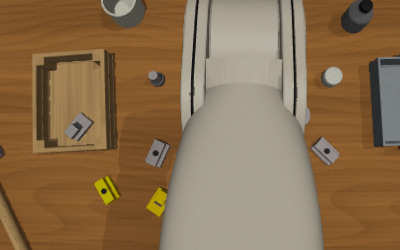

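The picture shows the first sheared nut lying in the crate at full-frame (226,157), with the arm covering the middle of the bench. The second sheared nut has not moved, so I pick it next.

>>> servo_tool([
  [50, -3.3, -0.6, 40, 0],
  [45, 0, 0, 50, 0],
  [45, 0, 0, 45, 0],
  [45, 0, 0, 25, 0],
  [45, 0, 0, 1, 0],
  [0, 0, 0, 0, 0],
  [0, 0, 0, 0, 0],
  [0, 0, 0, 0, 0],
  [0, 0, 0, 0, 0],
  [0, 0, 0, 0, 0],
  [0, 0, 0, 0, 0],
  [0, 0, 0, -20, 0],
  [0, 0, 0, -40, 0],
  [0, 0, 0, -50, 0],
  [0, 0, 0, -40, 0],
  [0, 0, 0, 0, 0],
])

```text
clock: 10.88
eef_pos: [0.5096, -0.0082, 0.1761]
tool_rot: [0.833, 0.553, 0.003, 0.002]
ft_force: [0.4, 0.4, -1.8]
grip_width: 0.0187
grasp_force: 59.6
```

```bash
python3 -c "
from h import *
go(565,333,180)"
```

```text
t 10.9 pos [509.6  -8.2 176.1] yang -22.9 q1,q6 [-0.02  1.95] w 18.7 f 59.6
 shift (tool, before turning) [336.  -81.4  -3.5]
```

>>> servo_tool([
  [0, 48, -11.6, 0, 0],
  [0, 48, -11.6, 0, 0],
  [0, 48, -11.6, 0, 0],
  [0, 48, -11.6, 0, 0],
  [0, 48, -11.6, 0, 0],
  [0, 48, -11.6, 0, 0],
  [0, 48, -11.6, 0, 0],
  [0, 0, 0, 0, 0],
  [0, 0, 0, 45, 0],
  [0, 0, 0, 45, 0],
  [0, 0, 0, 40, 0],
  [0, 0, 0, 0, 0],
  [40, 0, 0, 0, 0],
  [40, 0, 0, 0, 0],
  [40, 0, 0, 0, 0],
  [40, 0, 0, -45, 0],
  [50, 0, 0, -50, 0],
  [50, 0, 0, -50, 0],
])

```text
clock: 13.12
eef_pos: [0.563, 0.333, 0.19]
tool_rot: [0.833, 0.553, 0.001, 0.0]
ft_force: [-0.1, -0.1, -0.1]
grip_width: 0.0499
grasp_force: 0.0
```

```bash
python3 -c "
from h import *
for r in find('nut_1'): print(r)
for r in find('sheared_1'): print(r)
go(422.7,173.3,180,66.3)"
```

```text
(0.7, [247, 290], 'neck', [433.0, 62.7], [20.0, 48.0], 'c', [433.2, 62.5], [34.0, 50.0], 'yang', 49.0, 'zt', np.float64(34.4))
(0.66, [253, 237], 'neck', [422.9, 173.3], [20.0, 50.0], 'c', [423.1, 173.6], [35.0, 50.0], 'yang', 67.0, 'zt', np.float64(34.4))
(0.56, [254, 343], 'neck', [418.7, -46.9], [20.0, 50.0], 'c', [418.8, -46.8], [34.0, 50.0], 'yang', 53.6, 'zt', np.float64(34.6))
(0.85, [186, 160], 'neck', [559.8, 330.8], [26.0, 20.0], 'c', [565.5, 342.0], [52.0, 34.0], 'yang', 156.3, 'zt', np.float64(41.3))
(0.76, [227, 160], 'neck', [465.4, 346.5], [21.0, 24.0], 'c', [478.0, 340.2], [42.0, 52.0], 'yang', 49.7, 'zt', np.float64(41.3))
(0.5, [116, 438], 'neck', [702.6, -238.5], [23.0, 24.0], 'c', [700.8, -237.8], [51.0, 46.0], 'yang', 143.8, 'zt', np.float64(121.2))
t 13.3 pos [563.8 333.6 190.1] yang -22.9 q1,q6 [0.53 2.5 ] w 50.0 f 0.0
 turn tool z -1.556 or 1.586
 shift (tool, before turning) [-202.5  -67.8    9. ]
```

>>> servo_tool([
  [50, -40.5, -13.6, 0, 0],
  [50, -40.5, -13.6, 0, 0],
  [50, -40.5, -13.6, 0, 0],
  [50, -40.5, -13.6, 0, 0],
  [50, -40.5, -13.6, 0, 0],
  [50, 0, 0, 0, -0.173],
  [50, 0, 0, 0, -0.173],
  [50, 0, 0, 0, -0.173],
  [50, 0, 0, 0, -0.173],
  [50, 0, 0, 0, -0.173],
  [50, 0, 0, 0, -0.173],
  [50, 0, 0, 0, -0.173],
  [50, 0, 0, 0, -0.173],
  [50, 0, 0, 0, -0.173],
  [50, 0, 0, 0, 0],
])

```text
clock: 15.2
eef_pos: [0.4205, 0.1724, 0.1861]
tool_rot: [0.206, 0.979, -0.001, -0.001]
ft_force: [0.0, -0.0, -0.4]
grip_width: 0.0503
grasp_force: 0.0
```

```bash
python3 -c "
from h import *
for r in find('nut_1','side'): print(r)
go(423,173.1,23,66.6)"
```

```text
(0.89, [261, 329], 'neck', [428.1, -173.0], [54.0, 20.0], 'c', [428.0, -173.0], [54.0, 34.0], 'yang', 136.6, 'zt', np.float64(33.0))
(0.82, [235, 293], 'neck', [419.8, -46.5], [24.0, 47.0], 'c', [417.1, -49.6], [32.0, 48.0], 'yang', 53.7, 'zt', np.float64(32.7))
(0.63, [206, 270], 'neck', [433.1, 62.2], [26.0, 49.0], 'c', [430.0, 58.6], [34.0, 50.0], 'yang', 50.1, 'zt', np.float64(32.6))
(0.55, [185, 242], 'neck', [423.1, 172.0], [24.0, 49.0], 'c', [421.8, 169.4], [33.0, 50.0], 'yang', 65.0, 'zt', np.float64(32.4))
t 15.3 pos [420.8 172.5 186.5] yang 66.2 q1,q6 [0.39 0.8 ] w 50.0 f 0.0
 turn tool z -0.007 or 3.135
 shift (tool, before turning) [ -1.9   1.6 163.5]
```

>>> servo_tool([
  [50, -1.9, 1.2, 40, 0],
  [45, 0, 0, 50, 0],
  [45, 0, 0, 45, 0],
  [45, 0, 0, 27, 0],
  [45, 0, 0, 1, 0],
  [0, 0, 0, 0, 0],
  [0, 0, 0, 0, 0],
  [0, 0, 0, 0, 0],
  [0, 0, 0, 0, 0],
  [0, 0, 0, 0, 0],
  [0, 0, 0, 0, 0],
  [0, 0, 0, -20, 0],
  [0, 0, 0, -40, 0],
  [0, 0, 0, -50, 0],
  [0, 0, 0, -50, 0],
  [0, 0, 0, 0, -0.145],
  [0, 0, 0, 0, -0.145],
  [0, 0, 0, 0, -0.145],
  [0, 0, 0, 0, 0],
])

```text
clock: 17.68
eef_pos: [0.4234, 0.173, 0.1842]
tool_rot: [-0.01, 1.0, -0.0, -0.0]
ft_force: [0.1, 0.1, -2.3]
grip_width: 0.0181
grasp_force: 60.0
```

```bash
python3 -c "
from h import *
go(567.6,-371.5,180,91.4)"
```

```text
t 17.7 pos [423.4 173.  184.2] yang 91.2 q1,q6 [0.39 0.37] w 18.1 f 60.0
 turn tool z -0.004 or 3.138
 shift (tool, before turning) [-133.1 -547.3    4.2]
```

>>> servo_tool([
  [0, -12.1, -49.8, 0, 0],
  [0, -12.1, -49.8, 0, 0],
  [0, -12.1, -49.8, 0, 0],
  [0, -12.1, -49.8, 0, 0],
  [0, -12.1, -49.8, 0, 0],
  [0, -12.1, -49.8, 0, 0],
  [0, -12.1, -49.8, 0, 0],
  [0, -12.1, -49.8, 0, 0],
  [0, -12.1, -49.8, 0, 0],
  [0, -12.1, -49.8, 0, 0],
  [0, -12.1, -49.8, 0, 0],
  [0, 0, 0, 0, 0],
  [0, 0, 0, 0, 0],
])

```text
clock: 19.3
eef_pos: [0.5684, -0.3713, 0.1832]
tool_rot: [-0.01, 1.0, 0.001, -0.001]
ft_force: [-0.3, 0.0, -1.8]
grip_width: 0.0185
grasp_force: 60.1
```

```bash
python3 -c "
from h import *
go(567.6,-371.5,34,91.4)
f=np.load('side0.npz');W=cloud('side',f['d'])
m=(W[...,0]>.38)&(W[...,0]<.68)&(W[...,1]>-.45)&(W[...,1]<-.24)&(W[...,2]>.060)&(W[...,2]<.069);print(rect(W[m]))"
```

```text
t 19.3 pos [ 568.4 -371.3  183.2] yang 91.2 q1,q6 [-0.58 -0.6 ] w 18.5 f 60.1
 turn tool z -0.004 or 3.137
 shift (tool, before turning) [  0.5  -0.5 149.2]
(array([ 559.3, -336.8]), array([264.3, 155.9]), 8.4)
```

>>> servo_tool([
  [0, 0, 0, 50, 0],
  [0, 0, 0, 50, 0],
  [0, 0, 0, 40, 0],
  [0, 0, 0, 13, 0],
  [0, 0, 0, 0, 0],
  [30, 0, 0, 0, 0],
  [30, 0, 0, 0, 0],
  [30, 0, 0, 0, 0],
  [30, 0, 0, -40, 0],
  [40, 0, 0, -50, 0],
  [50, 0, 0, -60, 0],
  [50, 27.2, 40.4, 0, 0],
  [50, 27.2, 40.4, 0, 0],
  [50, 27.2, 40.4, 0, 0],
  [50, 27.2, 40.4, 0, -0.15],
  [50, 27.2, 40.4, 0, 0],
])

```text
clock: 21.3
eef_pos: [0.4221, -0.1764, 0.1815]
tool_rot: [-0.086, 0.996, -0.0, 0.0]
ft_force: [-0.1, 0.2, 0.5]
grip_width: 0.0495
grasp_force: 0.0
```

```bash
python3 -c "
from h import *
for r in find('nut_1'): print(r)
for r in find('nut_1','side'): print(r)
go(428,-172.6,180,135.5)"
```

```text
(0.93, [253, 345], 'neck', [418.8, -47.0], [20.0, 50.0], 'c', [418.8, -47.0], [34.0, 50.0], 'yang', 53.3, 'zt', np.float64(34.6))
(0.82, [177, 494], 'neck', [525.2, -269.2], [29.0, 256.0], 'c', [523.3, -270.4], [37.0, 255.0], 'yang', 29.4, 'zt', np.float64(40.3))
(0.68, [248, 291], 'neck', [432.7, 62.9], [20.0, 49.0], 'c', [432.8, 62.4], [33.0, 51.0], 'yang', 45.6, 'zt', np.float64(34.6))
(0.6, [241, 411], 'neck', [440.2, -169.5], [16.0, 57.0], 'c', [438.0, -174.1], [19.0, 62.0], 'yang', 28.3, 'zt', np.float64(35.5))
(0.8, [282, 446], 'neck', [542.7, -379.3], [106.0, 32.0], 'c', [551.1, -372.8], [126.0, 40.0], 'yang', 107.9, 'zt', np.float64(37.1))
(0.74, [234, 291], 'neck', [419.1, -47.5], [25.0, 47.0], 'c', [417.0, -49.8], [32.0, 48.0], 'yang', 52.2, 'zt', np.float64(32.7))
(0.67, [208, 268], 'neck', [433.3, 62.1], [24.0, 50.0], 'c', [430.9, 59.3], [32.0, 50.0], 'yang', 49.2, 'zt', np.float64(32.5))
(0.57, [270, 337], 'neck', [430.2, -199.5], [49.0, 19.0], 'c', [430.1, -200.4], [52.0, 33.0], 'yang', 135.0, 'zt', np.float64(32.8))
t 21.5 pos [ 422.9 -177.3  181.9] yang 99.9 q1,q6 [-0.4  -0.57] w 49.8 f 0.0
 turn tool z -0.621 or 2.52
 shift (tool, before turning) [-5.8  3.7  1.9]
```

>>> servo_tool([
  [50, -3.2, -23.1, 0, 0],
  [50, 0, 0, 0, -0.155],
  [50, 0, 0, 0, -0.155],
  [50, 0, 0, 0, -0.155],
  [50, 0, 0, 0, -0.155],
  [50, 0, 0, 0, 0],
])

```text
clock: 22.25
eef_pos: [0.4312, -0.2008, 0.1814]
tool_rot: [-0.384, 0.923, -0.001, 0.0]
ft_force: [-0.0, 0.2, -1.3]
grip_width: 0.05
grasp_force: 0.0
```

```bash
python3 -c "
from h import *
for r in find('nut_1','side'): print(r)
im,d=viewer.camera('side');save(cv2.resize(im[160:340,180:500],None,fx=2,fy=2),'b.png')
go(430.2,-199.5,23,135)"
```

```text
(0.84, [269, 336], 'neck', [430.9, -198.7], [53.0, 19.0], 'c', [430.5, -198.9], [54.0, 33.0], 'yang', 137.2, 'zt', np.float64(32.5))
(0.75, [233, 291], 'neck', [419.3, -46.6], [26.0, 48.0], 'c', [417.2, -49.0], [32.0, 49.0], 'yang', 55.9, 'zt', np.float64(32.8))
(0.75, [208, 270], 'neck', [432.9, 61.2], [24.0, 50.0], 'c', [429.9, 58.4], [33.0, 50.0], 'yang', 49.5, 'zt', np.float64(32.7))
(0.55, [280, 448], 'neck', [566.9, -371.0], [52.0, 20.0], 'c', [576.7, -366.7], [72.0, 32.0], 'yang', 97.5, 'zt', np.float64(36.9))
t 22.4 pos [ 430.5 -200.2  181.3] yang 135.2 q1,q6 [-0.44 -1.22] w 49.9 f 0.0
 turn tool z 0.004 or -3.137
 shift (tool, before turning) [ -0.3   0.8 158.3]
```

View pics/b.png

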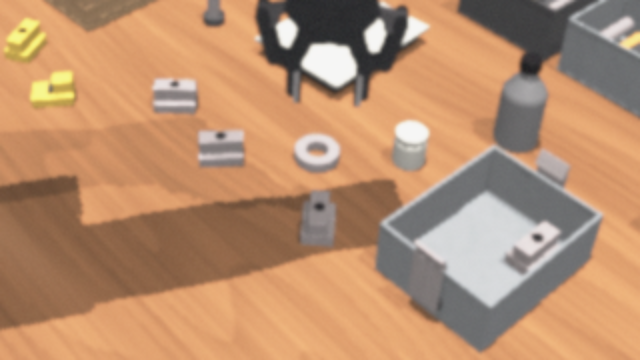

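The nut at full-frame side (269,336) was knocked about 27 mm aside, and the gripper hangs above its new place. The first nut lies upright in the tub at (280,448).

>>> servo_tool([
  [50, -0.3, 0.8, 40, 0],
  [45, 0, 0, 50, 0],
  [45, 0, 0, 45, 0],
  [45, 0, 0, 22, 0],
  [45, 0, 0, 1, 0],
  [0, 0, 0, 0, 0],
  [0, 0, 0, 0, 0],
  [0, 0, 0, 0, 0],
  [0, 0, 0, 0, 0],
  [0, 0, 0, 0, 0],
  [0, 0, 0, 0, 0],
  [0, 0, 0, -30, 0],
  [0, 0, 0, -50, 0],
  [0, 0, 0, -60, 0],
  [0, 0, 0, 0, 0.153],
  [0, 0, 0, 0, 0.153],
  [0, 0, 0, 0, 0.153],
  [0, 0, 0, 0, 0.153],
  [0, 0, 0, 0, 0.153],
  [0, 0, 0, 0, 0],
])

```text
clock: 24.9
eef_pos: [0.4291, -0.1985, 0.163]
tool_rot: [-0.014, 1.0, 0.0, -0.0]
ft_force: [-1.1, 0.5, -1.7]
grip_width: 0.0184
grasp_force: 60.4
```

```bash
python3 -c "
from h import *
go(566,-309.5,30,91.4)"
```

```text
t 24.9 pos [ 429.1 -198.5  163. ] yang 91.7 q1,q6 [-0.43 -0.46] w 18.4 f 60.4
 turn tool z 0.004 or -3.137
 shift (tool, before turning) [-133.7 -114.9  132.9]
```

>>> servo_tool([
  [0, -33.4, -28.7, 0, 0],
  [0, -33.4, -28.7, 0, 0],
  [0, -33.4, -28.7, 0, 0],
  [0, -33.4, -28.7, 0, 0],
  [0, 0, 0, 0, 0],
  [0, 0, 0, 0, 0],
  [0, 0, 0, 50, 0],
  [0, 0, 0, 50, 0],
  [0, 0, 0, 23, 0],
  [0, 0, 0, 10, 0],
  [0, 0, 0, 0, 0],
  [30, 0, 0, 0, 0],
  [30, 0, 0, 0, 0],
  [30, 0, 0, 0, 0],
  [30, 0, 0, -40, 0],
  [40, 0, 0, -55, 0],
  [50, 0, 0, -60, 0],
])

```text
clock: 27.02
eef_pos: [0.5658, -0.3085, 0.186]
tool_rot: [-0.014, 1.0, 0.001, -0.001]
ft_force: [1.1, -0.6, -0.0]
grip_width: 0.0501
grasp_force: 0.0
```

>>> servo_tool([
  [50, 23.2, 44.5, 0, 0],
  [50, 23.2, 44.5, 0, 0],
  [50, 23.2, 44.5, 0, 0],
  [50, 23.2, 44.5, 0, 0],
  [50, 23.2, 44.5, 0, 0],
  [50, 23.2, 44.5, 0, 0],
  [50, 0, 0, 0, 0.166],
  [50, 0, 0, 0, 0.166],
  [50, 0, 0, 0, 0.166],
  [50, 0, 0, 0, 0.166],
  [50, 0, 0, 0, 0],
])

```text
clock: 28.4
eef_pos: [0.4196, -0.046, 0.1854]
tool_rot: [0.312, 0.95, 0.001, -0.0]
ft_force: [-0.7, 0.0, -0.0]
grip_width: 0.0502
grasp_force: 0.0
```

```bash
python3 -c "
from h import *
for r in find('nut_1','side'): print(r)
go(419,-47,23,53.6)"
```

```text
(0.98, [233, 291], 'neck', [419.3, -46.9], [24.0, 47.0], 'c', [416.7, -50.0], [31.0, 48.0], 'yang', 54.6, 'zt', np.float64(32.4))
(0.78, [270, 422], 'neck', [563.7, -309.3], [48.0, 20.0], 'c', [564.6, -310.6], [33.0, 53.0], 'yang', 87.0, 'zt', np.float64(36.4))
(0.75, [209, 271], 'neck', [433.6, 62.4], [25.0, 50.0], 'c', [430.3, 58.7], [33.0, 51.0], 'yang', 52.5, 'zt', np.float64(32.5))
(0.64, [281, 451], 'neck', [553.9, -375.5], [69.0, 35.0], 'c', [553.8, -374.0], [69.0, 41.0], 'yang', 113.0, 'zt', np.float64(37.5))
(0.49, [176, 350], 'neck', [670.6, 22.9], [69.0, 21.0], 'c', [671.7, 22.7], [186.0, 146.0], 'yang', 95.1, 'zt', np.float64(49.3))
t 28.5 pos [419.7 -46.3 185.3] yang 53.7 q1,q6 [-0.11  0.52] w 49.7 f 0.0
 turn tool z 0.002 or -3.14
 shift (tool, before turning) [  0.   -1.  162.3]
```

>>> servo_tool([
  [50, 0, -1, 40, 0],
  [45, 0, 0, 50, 0],
  [45, 0, 0, 45, 0],
  [45, 0, 0, 26, 0],
  [45, 0, 0, 1, 0],
  [0, 0, 0, 0, 0],
  [0, 0, 0, 0, 0],
  [0, 0, 0, 0, 0],
  [0, 0, 0, 0, 0],
  [0, 0, 0, 0, 0],
  [0, 0, 0, 0, 0],
  [0, 0, 0, -30, 0],
  [0, 0, 0, -50, 0],
  [0, 0, 0, -60, 0],
  [0, 0, 0, 0, -0.165],
  [0, 0, 0, 0, -0.165],
  [0, 0, 0, 0, -0.165],
  [0, 0, 0, 0, -0.165],
  [0, 0, 0, 0, 0],
])

```text
clock: 30.88
eef_pos: [0.419, -0.0476, 0.1633]
tool_rot: [-0.011, 1.0, -0.0, -0.0]
ft_force: [0.0, 0.2, -1.9]
grip_width: 0.0188
grasp_force: 59.2
```

```bash
python3 -c "
from h import *
go(487.6,-373.5,30,91.4)"
```

```text
t 30.9 pos [419.  -47.6 163.3] yang 91.2 q1,q6 [-0.11 -0.13] w 18.8 f 59.2
 turn tool z -0.003 or 3.138
 shift (tool, before turning) [ -61.7 -327.3  133.3]
```

>>> servo_tool([
  [0, -8.8, -46.8, 0, 0],
  [0, -8.8, -46.8, 0, 0],
  [0, -8.8, -46.8, 0, 0],
  [0, -8.8, -46.8, 0, 0],
  [0, -8.8, -46.8, 0, 0],
  [0, -8.8, -46.8, 0, 0],
  [0, -8.8, -46.8, 0, 0],
  [0, 0, 0, 0, 0],
  [0, 0, 0, 0, 0],
])

```text
clock: 32.0
eef_pos: [0.4879, -0.3731, 0.1626]
tool_rot: [-0.011, 1.0, 0.001, -0.001]
ft_force: [0.9, -0.2, -1.8]
grip_width: 0.0185
grasp_force: 59.6
```

>>> servo_tool([
  [0, 0, 0, 50, 0],
  [0, 0, 0, 50, 0],
  [0, 0, 0, 23, 0],
  [0, 0, 0, 10, 0],
  [0, 0, 0, 0, 0],
  [30, 0, 0, 0, 0],
  [30, 0, 0, 0, 0],
  [30, 0, 0, 0, 0],
  [30, 0, 0, -40, 0],
  [40, 0, 0, -55, 0],
  [50, 0, 0, -60, 0],
])

```text
clock: 33.38
eef_pos: [0.4889, -0.3737, 0.1884]
tool_rot: [-0.012, 1.0, -0.001, 0.001]
ft_force: [1.0, -1.9, 0.1]
grip_width: 0.0498
grasp_force: 0.0
```

```bash
python3 -c "
from h import *
for r in find('nut_1'): print(r)
for r in find('nut_1','side'): print(r)
go(433,62.5,180,49)"
```

```text
(0.86, [221, 500], 'neck', [486.9, -373.6], [50.0, 20.0], 'c', [486.1, -369.4], [52.0, 29.0], 'yang', 94.3, 'zt', np.float64(38.9))
(0.76, [249, 290], 'neck', [432.7, 62.9], [20.0, 49.0], 'c', [433.1, 62.5], [34.0, 50.0], 'yang', 47.2, 'zt', np.float64(34.5))
(0.64, [182, 473], 'neck', [565.4, -309.7], [51.0, 21.0], 'c', [565.2, -307.0], [56.0, 33.0], 'yang', 105.2, 'zt', np.float64(38.4))
(0.56, [182, 496], 'neck', [567.6, -371.2], [51.0, 21.0], 'c', [567.0, -369.7], [52.0, 33.0], 'yang', 92.8, 'zt', np.float64(38.0))
(0.37, [226, 159], 'neck', [466.1, 347.2], [20.0, 24.0], 'c', [476.1, 338.5], [36.0, 52.0], 'yang', 50.3, 'zt', np.float64(41.3))
(0.93, [269, 421], 'neck', [563.8, -308.6], [50.0, 21.0], 'c', [564.2, -310.7], [33.0, 52.0], 'yang', 87.9, 'zt', np.float64(36.8))
(0.78, [204, 268], 'neck', [433.0, 61.5], [24.0, 50.0], 'c', [430.9, 59.0], [30.0, 50.0], 'yang', 51.1, 'zt', np.float64(32.5))
(0.67, [281, 449], 'neck', [543.0, -377.3], [100.0, 31.0], 'c', [542.4, -374.6], [100.0, 37.0], 'yang', 105.7, 'zt', np.float64(36.5))
(0.65, [301, 427], 'neck', [451.4, -402.7], [8.0, 26.0], 'c', [475.5, -381.5], [75.0, 35.0], 'yang', 117.0, 'zt', np.float64(61.8))
t 33.6 pos [ 490.2 -374.7  189.2] yang 91.3 q1,q6 [-0.65 -0.68] w 50.0 f 0.0
 turn tool z 0.739 or -2.403
 shift (tool, before turning) [ 47.  438.5   6.7]
```

Three nuts are in the tub. I go for the fourth.

>>> servo_tool([
  [50, 5.2, 48.6, 0, 0],
  [50, 5.2, 48.6, 0, 0],
  [50, 5.2, 48.6, 0, 0],
  [50, 5.2, 48.6, 0, 0],
  [50, 5.2, 48.6, 0, 0],
  [50, 5.2, 48.6, 0, 0],
  [50, 5.2, 48.6, 0, 0],
  [50, 5.2, 48.6, 0, 0],
  [50, 5.2, 48.6, 0, 0],
  [50, 0, 0, 0, 0.148],
  [50, 0, 0, 0, 0.148],
  [50, 0, 0, 0, 0.148],
  [50, 0, 0, 0, 0.148],
  [50, 0, 0, 0, 0.148],
  [50, 0, 0, 0, 0],
])

```text
clock: 35.45
eef_pos: [0.4307, 0.0625, 0.1844]
tool_rot: [0.35, 0.937, -0.0, -0.001]
ft_force: [0.2, -0.5, 0.4]
grip_width: 0.0502
grasp_force: 0.0
```

```bash
python3 -c "
from h import *
for r in find('nut_1','side'): print(r)
go(433,62.3,23,49)"
```

```text
(0.92, [281, 445], 'neck', [541.3, -379.2], [103.0, 32.0], 'c', [540.4, -376.2], [102.0, 39.0], 'yang', 108.5, 'zt', np.float64(37.3))
(0.87, [271, 421], 'neck', [565.0, -309.1], [50.0, 21.0], 'c', [573.3, -311.6], [34.0, 69.0], 'yang', 85.6, 'zt', np.float64(37.0))
(0.67, [207, 270], 'neck', [432.0, 62.0], [27.0, 48.0], 'c', [431.3, 59.6], [32.0, 50.0], 'yang', 49.9, 'zt', np.float64(32.9))
(0.56, [299, 426], 'neck', [478.0, -380.5], [74.0, 34.0], 'c', [478.4, -380.8], [74.0, 35.0], 'yang', 118.4, 'zt', np.float64(37.9))
t 35.5 pos [431.   62.5 184.7] yang 49.1 q1,q6 [0.14 0.86] w 50.2 f 0.0
 turn tool z 0.001 or -3.141
 shift (tool, before turning) [ -1.7   1.3 161.7]
```

>>> servo_tool([
  [50, -1.6, 1, 40, 0],
  [45, 0, 0, 50, 0],
  [45, 0, 0, 45, 0],
  [45, 0, 0, 25, 0],
  [45, 0, 0, 1, 0],
  [0, 0, 0, 0, 0],
  [0, 0, 0, 0, 0],
  [0, 0, 0, 0, 0],
  [0, 0, 0, 0, 0],
  [0, 0, 0, 0, 0],
  [0, 0, 0, 0, 0],
  [0, 0, 0, -30, 0],
  [0, 0, 0, -50, 0],
  [0, 0, 0, -60, 0],
  [0, 0, 0, 0, -0.148],
  [0, 0, 0, 0, -0.148],
  [0, 0, 0, 0, -0.148],
  [0, 0, 0, 0, -0.148],
  [0, 0, 0, 0, -0.148],
  [0, 0, 0, 0, 0],
])

```text
clock: 38.05
eef_pos: [0.433, 0.0622, 0.1642]
tool_rot: [-0.011, 1.0, -0.0, -0.0]
ft_force: [-0.2, 0.3, -2.6]
grip_width: 0.0182
grasp_force: 59.5
```

```bash
python3 -c "
from h import *
go(486,-311.5,30,91.4)"
```

```text
t 38.0 pos [433.   62.2 164.2] yang 91.2 q1,q6 [0.14 0.12] w 18.2 f 59.5
 turn tool z -0.003 or 3.139
 shift (tool, before turning) [ -45.  -374.7  134.2]
```

>>> servo_tool([
  [0, -5.6, -46.8, 0, 0],
  [0, -5.6, -46.8, 0, 0],
  [0, -5.6, -46.8, 0, 0],
  [0, -5.6, -46.8, 0, 0],
  [0, -5.6, -46.8, 0, 0],
  [0, -5.6, -46.8, 0, 0],
  [0, -5.6, -46.8, 0, 0],
  [0, -5.6, -46.8, 0, 0],
  [0, 0, 0, 0, 0],
  [0, 0, 0, 0, 0],
])

```text
clock: 39.3
eef_pos: [0.4863, -0.3106, 0.1637]
tool_rot: [-0.011, 1.0, 0.001, -0.001]
ft_force: [0.8, 0.1, -2.4]
grip_width: 0.0184
grasp_force: 59.7
```

>>> servo_tool([
  [0, 0, 0, 50, 0],
  [0, 0, 0, 50, 0],
  [0, 0, 0, 24, 0],
  [0, 0, 0, 10, 0],
  [0, 0, 0, 0, 0],
  [30, 0, 0, 0, 0],
  [30, 0, 0, 0, 0],
  [30, 0, 0, 0, 0],
  [30, 0, 0, -40, 0],
  [40, 0, 0, -55, 0],
  [50, 0, 0, -60, 0],
  [50, 0, 0, 0, 0],
])

```text
clock: 40.8
eef_pos: [0.4906, -0.3123, 0.1929]
tool_rot: [-0.012, 1.0, -0.004, 0.006]
ft_force: [0.7, 0.2, -0.5]
grip_width: 0.0499
grasp_force: 0.0
```

```bash
python3 -c "
from h import *
for r in find('lid'): print(r)
for r in find('lid','side'): print(r)
go(670.5,22.3,190,95.5)"
```

```text
(0.68, [137, 311], 'neck', [670.3, 22.6], [71.0, 16.0], 'c', [671.4, 22.8], [185.0, 143.0], 'yang', 95.5, 'zt', np.float64(51.0))
t 41.0 pos [ 486.3 -310.   184.3] yang 91.4 q1,q6 [-0.57 -0.59] w 49.9 f 0.0
 turn tool z -0.072 or 3.069
 shift (tool, before turning) [-192.1  327.9   -5.6]
```

>>> servo_tool([
  [50, -27.4, 46.8, 0, 0],
  [50, -27.4, 46.8, 0, 0],
  [50, -27.4, 46.8, 0, 0],
  [50, -27.4, 46.8, 0, 0],
  [50, -27.4, 46.8, 0, 0],
  [50, -27.4, 46.8, 0, 0],
  [50, -27.4, 46.8, 0, 0],
  [50, 0, 0, 0, -0.072],
  [50, 0, 0, 0, 0],
  [50, 0, 0, 0, 0],
])

```text
clock: 42.25
eef_pos: [0.6702, 0.0204, 0.184]
tool_rot: [-0.047, 0.999, -0.0, -0.001]
ft_force: [-0.2, -0.2, -0.0]
grip_width: 0.0498
grasp_force: 0.0
```

```bash
python3 -c "
from h import *
im,d=viewer.camera('top');W=cloud('top',d)
save(cv2.resize(im[130:270,430:550],None,fx=4,fy=4),'c.png')
m=(W[...,0]>.4)&(W[...,0]<.66)&(W[...,1]>-.43)&(W[...,1]<-.25)&(W[...,2]>.058)&(W[...,2]<.072);P=W[m]
print('rim',rect(P))
m=(W[...,0]>.448)&(W[...,0]<.606)&(W[...,1]>-.4)&(W[...,1]<-.285);print('max z in tub',np.nanpercentile(W[m][:,2],[50,95,99.5]))
go(670.3,22.3,40,95.5)"
```

```text
rim (array([ 527.6, -342. ]), array([194. , 139.4]), 2.3)
max z in tub [0.00800137 0.03756122 0.03932867]
t 42.3 pos [670.4  20.2 184.6] yang 95.3 q1,q6 [ 0.03 -0.06] w 50.3 f 0.0
 turn tool z -0.003 or 3.139
 shift (tool, before turning) [ -0.3   2.1 144.6]
```

View pics/c.png

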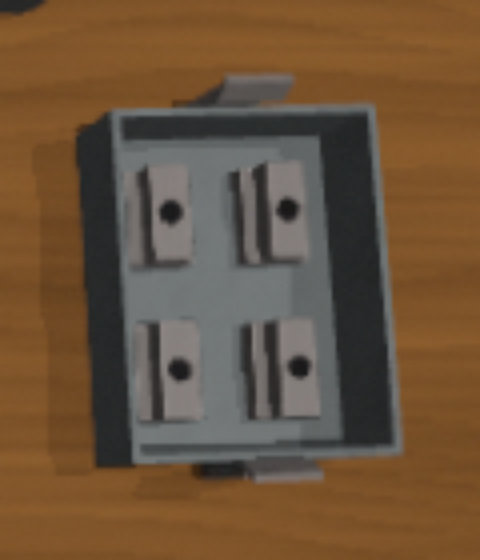

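The tub picture shows all four sound nuts lying flat, clear of each other and of the walls. The rim corners in the crop are near (112,112), (376,103), (403,453) and (133,463). I grip the lid and compute the tub centre from those corners.

>>> servo_tool([
  [50, -0.3, 1.8, 40, 0],
  [45, 0, 0, 50, 0],
  [45, 0, 0, 36, 0],
  [45, 0, 0, 18, 0],
  [45, 0, 0, 2, 0],
  [45, 0, 0, 0, 0],
  [0, 0, 0, 0, 0],
  [0, 0, 0, 0, 0],
  [0, 0, 0, 0, 0],
  [0, 0, 0, 0, 0],
  [0, 0, 0, 0, 0],
  [0, 0, 0, 0, 0],
  [0, 0, 0, 0, 0],
])

```text
clock: 43.92
eef_pos: [0.6724, 0.0229, 0.0413]
tool_rot: [-0.048, 0.999, 0.0, 0.002]
ft_force: [-0.9, -0.3, 5.9]
grip_width: 0.0147
grasp_force: 60.9
```

```bash
python3 -c "
from h import *
c=viewer.get_calibration('top');K=np.array(c['camera_matrix']);D=np.array(c['distortion']);R=np.array(c['R']);t=np.array(c['t'])
u=np.array([[112,112],[376,103],[403,453],[133,463]],float)/4+[430,130]-.4
n=cv2.undistortPoints(u.reshape(-1,1,2),K,D).reshape(-1,2)
C=-R.T@t; r=np.c_[n,np.ones(4)]@R; X=C+r*((.066-C[2])/r[:,2])[:,None]
print(X.round(4)[:,:2],X.mean(0).round(4))
e=[X[0]-X[3],X[1]-X[2]];print([np.degrees(np.arctan2(a[1],a[0])).round(2) for a in e],[np.linalg.norm(a) for a in e],np.degrees(np.arctan2(*( (X[0]-X[1])[:2]*[-1,1]))), np.linalg.norm(X[0]-X[1]))
m_=None
im,d=viewer.camera('top');W=cloud('top',d)
m=(W[...,0]>.44)&(W[...,0]<.61)&(W[...,1]>-.43)&(W[...,1]<-.25)&(W[...,2]>.062)&(W[...,2]<.072);P=W[m]
print('side walls',rect(P))
a=P[P[:,1]>-.34];b=P[P[:,1]<-.34]
for q in (a,b): print(np.degrees(np.arctan(np.polyfit(q[:,0],q[:,1],1)[0])),np.median(q,0))
go(527,-341.5)"
```

```text
[[ 0.6114 -0.2726]
 [ 0.6171 -0.4088]
 [ 0.4414 -0.4132]
 [ 0.4373 -0.277 ]] [ 0.5268 -0.3429  0.066 ]
[np.float64(1.44), np.float64(1.45)] [np.float64(0.17410627131611953), np.float64(0.1757106913907447)] 2.4060226512482807 0.13630568865286083
side walls (array([ 525.6, -342.2]), array([170.5, 139.9]), 0.9)
5.291659710032389 [ 0.52043462 -0.27584944  0.06552772]
-4.734132881012226 [ 0.51063387 -0.40738182  0.06561711]
t 44.0 pos [672.4  22.9  41.3] yang 95.5 q1,q6 [ 0.03 -0.06] w 14.8 f 60.9
 shift (tool, before turning) [ 179.4 -348.9   -0.5]
```

>>> servo_tool([
  [0, 0, 0, -15, 0],
  [0, 0, 0, -35, 0],
  [0, 0, 0, -45, 0],
  [0, 0, 0, -50, 0],
  [0, 0, 0, 0, 0],
  [0, 0, 0, 0, 0.071],
  [0, 0, 0, 0, 0],
])

```text
clock: 44.85
eef_pos: [0.6702, 0.0227, 0.1829]
tool_rot: [-0.012, 1.0, -0.0, -0.001]
ft_force: [-0.2, -0.1, -2.5]
grip_width: 0.0149
grasp_force: 59.8
```

```bash
python3 -c "
from h import *
im,d=viewer.camera('top');save(im[40:240,200:460],'d.png');W=cloud('top',d)
im2,d2=viewer.camera('side');W2=cloud('side',d2)
o=status.get_obs();tz=o['eef_pos'][2]
print(o['eef_pos'].round(4),o['tool_rot'].round(4),o['grip_width'],o['ft_force'].round(1),o['ft_torque'].round(2))
for n,w in (('top',W),('side',W2)):
    m=(abs(w[...,0]-.672)<.13)&(abs(w[...,1]-.023)<.11)&(abs(w[...,2]-(tz-.015))<.009)
    P=w[m]; print(n,len(P),rect(P),'z',P[:,2].mean(), 'plane', np.linalg.lstsq(np.c_[P[:,:2]-P[:,:2].mean(0),np.ones(len(P))],P[:,2],rcond=None)[0].round(4),P.min(0),P.max(0))
go(526.9,-342,None,91.6)"
```

```text
[0.6704 0.0227 0.183 ] [-0.0126  0.9999 -0.     -0.0013] 0.014714425092461271 [ 0.5  0.8 -1.3] [-0.02 -0.03  0.02]<string>:9: RuntimeWarning: Mean of empty slice.
  ret = ret.dtype.type(ret / rcount)
  ret = um.true_divide(
Traceback (most recent call last):
ValueError: zero-size array to reduction operation minimum which has no identity
```

View pics/d.png

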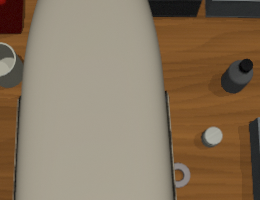

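```bash
python3 -c "
from h import *
w_im,d=viewer.camera('side');w=cloud('side',d)
o=status.get_obs();tz=o['eef_pos'][2]
for r in viewer.masks_of('side','lid')[:2]:
    P=w[r['mask']];P=P[~np.isnan(P[:,0])]
    print(r['p'],r['pixel'],len(P),np.percentile(P[:,2],[1,10,50,90]).round(3))
    z=np.median(P[:,2]);Q=P[abs(P[:,2]-z)<.008]
    print(rect(Q),Q.min(0).round(4),Q.max(0).round(4),np.linalg.lstsq(np.c_[Q[:,:2]-Q[:,:2].mean(0),np.ones(len(Q))],Q[:,2],rcond=None)[0].round(4))
save(cv2.resize(w_im[40:260,240:500],None,fx=2.5,fy=2.5),'e.png')
go(526.9,-342,None,91.6)"
```

```text
0.85 [132.7, 352.0] 2306 [0.144 0.15  0.167 0.169]
(array([669.3,  21.4]), array([184.6, 145.2]), 1.3) [ 0.5772 -0.0527  0.159 ] [0.7627 0.0944 0.1744] [-0.0024  0.0038  0.1665]
0.25 [241.9, 455.6] 169 [0.06  0.064 0.079 0.087]
(array([ 619. , -339.2]), array([10.6, 33.2]), 2.8) [ 0.6135 -0.3559  0.071 ] [ 0.6249 -0.3227  0.0866] [1.0273 0.0615 0.0799]
t 45.0 pos [670.7  22.7 183.4] yang 91.4 q1,q6 [0.03 0.01] w 14.6 f 59.8
 turn tool z -0.003 or 3.139
 shift (tool, before turning) [ 1.528e+02 -3.610e+02  3.000e-01]
```

View pics/e.png

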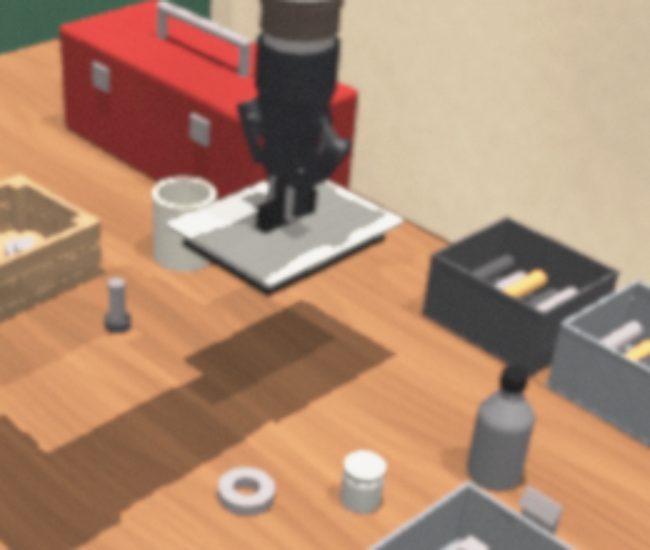

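The lid hangs level in the gripper at (182,132 to 400,290 in the crop), with the path to the tub clear of the oil bottle. It sits about 2 mm off the TCP in x, which I allow for.

>>> servo_tool([
  [0, 20, -15, 0, 0],
  [0, 40, -30, 0, 0],
  [0, 40, -30, 0, 0],
  [0, 31, -30, 0, 0],
  [0, 20, -36.2, 0, 0],
  [0, 0, -45, 0, 0],
  [0, 0, -45, 0, 0],
  [0, 0, -45, 0, 0],
  [0, 0, -45, 0, 0],
  [0, 0, -40, 0, 0],
  [0, 0, 0, 0, 0],
  [0, 0, 0, 0, 0],
  [0, 0, 0, 0, 0],
])

```text
clock: 46.68
eef_pos: [0.529, -0.3408, 0.1843]
tool_rot: [-0.013, 1.0, 0.0, -0.0]
ft_force: [0.6, -0.3, -3.0]
grip_width: 0.0144
grasp_force: 59.9
```

```bash
python3 -c "
from h import *
w_im,d=viewer.camera('side');w=cloud('side',d)
r=viewer.masks_of('side','lid')[0]
P=w[r['mask']];P=P[~np.isnan(P[:,0])]
z=np.median(P[:,2]);Q=P[abs(P[:,2]-z)<.008]
print(r['p'],r['pixel'],rect(Q),Q.min(0).round(4),Q.max(0).round(4),np.linalg.lstsq(np.c_[Q[:,:2]-Q[:,:2].mean(0),np.ones(len(Q))],Q[:,2],rcond=None)[0].round(4))
save(cv2.resize(w_im[150:370,320:540],None,fx=2.7,fy=2.7),'f.png')
print(status.get_obs()['ft_force'])
go(528.6,-342,104,91.6)"
```

```text
0.94 [235.6, 430.7] (array([ 527.7, -340.2]), array([184.6, 143.1]), 1.5) [ 0.4346 -0.4139  0.1614] [ 0.6204 -0.2679  0.1758] [-0.0013  0.0018  0.1679]
[ 0.07123993  0.06994886 -1.53671747]
t 46.8 pos [ 529.2 -340.9  184.5] yang 91.5 q1,q6 [-0.57 -0.6 ] w 14.3 f 59.9
 turn tool z -0.002 or 3.14
 shift (tool, before turning) [ 0.6 -1.1 80.5]
```

View pics/f.png

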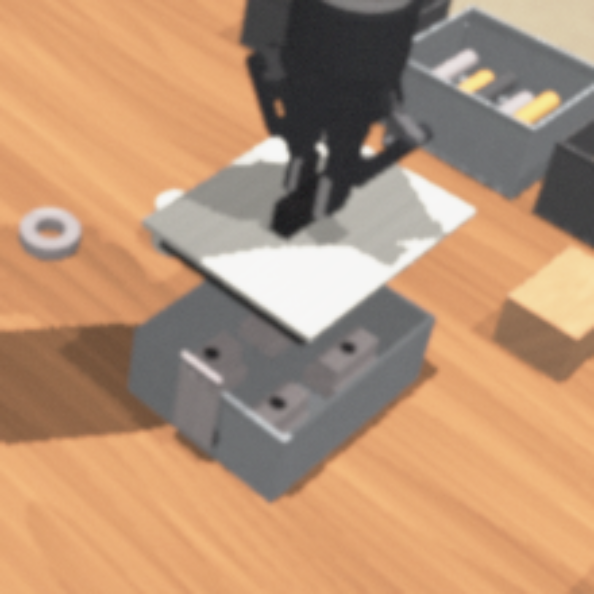

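The side view shows the lid level above the tub, with its plate over the rim and both clips. I nudge it about 1 mm and lower it to the ramps.

>>> servo_tool([
  [0, 0.9, -1.3, 25, 0],
  [0, 0, 0, 25, 0],
  [0, 0, 0, 15, 0],
  [0, 0, 0, 10, 0],
  [0, 0, 0, 3, 0],
  [0, 0, 0, 0, 0],
  [0, 0, 0, 0, 0],
])

```text
clock: 47.65
eef_pos: [0.5286, -0.3437, 0.1072]
tool_rot: [-0.012, 1.0, -0.0, 0.001]
ft_force: [0.7, -0.4, -2.0]
grip_width: 0.0147
grasp_force: 59.9
```

>>> servo_tool([
  [0, 0, 0, 2, 0],
  [0, 0, 0, 2, 0],
  [0, 0, 0, 0, 0],
])

```text
clock: 48.02
eef_pos: [0.5278, -0.3433, 0.1022]
tool_rot: [-0.012, 1.0, 0.0, -0.0]
ft_force: [-1.2, 0.8, -1.4]
grip_width: 0.0149
grasp_force: 59.9
```

>>> servo_tool([
  [0, 0, 1, 2, 0],
  [0, 0, 0, 2, 0],
  [0, 0, 0, 0, 0],
  [0, 0, 0, 0, 0],
])

```text
clock: 48.52
eef_pos: [0.5287, -0.3429, 0.0996]
tool_rot: [-0.012, 1.0, -0.001, 0.001]
ft_force: [-1.3, -1.6, 5.9]
grip_width: 0.0144
grasp_force: 60.9
```

>>> servo_tool([
  [0, 0, 0, 2, 0],
  [0, 0, 0, 2, 0],
  [0, 0, 0, 0, 0],
])

```text
clock: 48.9
eef_pos: [0.5294, -0.3431, 0.0966]
tool_rot: [-0.012, 1.0, -0.001, 0.002]
ft_force: [-2.0, -0.4, 8.7]
grip_width: 0.0149
grasp_force: 61.5
```

>>> servo_tool([
  [0, 0, 0, 2, 0],
  [0, 0, 0, 2, 0],
  [0, 0, 0, 2, 0],
  [0, 0, 0, 0, 0],
  [0, 0, 0, 0, 0],
])

```text
clock: 49.52
eef_pos: [0.5279, -0.3419, 0.0875]
tool_rot: [-0.012, 1.0, 0.001, -0.0]
ft_force: [0.2, -1.1, -1.3]
grip_width: 0.0147
grasp_force: 60.1
```

>>> servo_tool([
  [0, 0, 0, 2, 0],
  [0, 0, 0, 2, 0],
  [0, 0, 0, 0, 0],
  [0, 0, 0, 0, 0],
])

```text
clock: 50.02
eef_pos: [0.5279, -0.342, 0.0873]
tool_rot: [-0.012, 1.0, -0.0, 0.001]
ft_force: [-4.7, 2.4, 15.1]
grip_width: 0.0148
grasp_force: 62.1
```

It snapped past the clips and is now bearing on the rim at 15 N. I release and check.

>>> servo_tool([
  [0, 0, 0, 1, 0],
  [0, 0, 0, 0, 0],
  [0, 0, 0, -3, 0],
  [0, 0, 0, 0, 0],
  [40, 0, 0, 0, 0],
  [40, 0, 0, 0, 0],
  [40, 0, 0, 0, 0],
  [40, 0, 0, -20, 0],
  [50, 0, 0, -40, 0],
  [50, 0, 0, -55, 0],
  [50, 30, 45, -30, 0],
  [50, 30, 45, 0, 0],
  [50, 30, 45, 0, 0],
  [50, 30, 45, 0, 0],
  [50, 30, 45, 0, 0],
  [50, 0, 0, 0, 0],
])

```text
clock: 52.02
eef_pos: [0.3702, -0.1188, 0.2312]
tool_rot: [-0.014, 1.0, 0.0, -0.001]
ft_force: [0.0, -0.2, -0.3]
grip_width: 0.0501
grasp_force: 0.0
```

```bash
python3 -c "
from h import *
for cam in ('top','side'):
    im,d=viewer.camera(cam);w=cloud(cam,d)
    m=(abs(w[...,0]-.527)<.085)&(abs(w[...,1]+.342)<.065)&(w[...,2]>.062)&(w[...,2]<.085)
    Q=w[m];print(cam,len(Q),np.linalg.lstsq(np.c_[Q[:,:2]-Q[:,:2].mean(0),np.ones(len(Q))],Q[:,2],rcond=None)[0].round(4))
    m=(abs(w[...,0]-.527)<.098)&(abs(w[...,1]+.342)<.08)&(w[...,2]>.066)&(w[...,2]<.078);print(rect(w[m]))
    m=(abs(w[...,0]-.527)<.085)&(abs(w[...,1]+.342)<.065)&(w[...,2]>.094);print('handle',rect(w[m]),w[m][:,2].mean())
    if cam=='side': save(cv2.resize(im[170:350,340:520],None,fx=3,fy=3),'g.png')
for r in find('sheared_1'): print(r)
print(status.get_obs()['eef_pos'],status.get_obs()['ft_force'])"
```

```text
top 5106 [-0.0004  0.0004  0.0722]
(array([ 527.2, -342.5]), array([193.8, 145.2]), 1.7)
handle (array([ 527.3, -342.4]), array([67.8, 17.6]), 2.1) 0.09788945819782122
side 3890 [-0.0014  0.0013  0.0712]
(array([ 526.1, -341.3]), array([194.7, 143.4]), 1.6)
handle (array([ 526.2, -341.4]), array([71.2, 16.7]), 1.0) 0.09679823417057774
(0.9, [225, 158], 'neck', [466.3, 346.7], [20.0, 23.0], 'c', [476.0, 338.2], [35.0, 52.0], 'yang', 51.0, 'zt', np.float64(41.7))
(0.88, [185, 159], 'neck', [560.1, 331.5], [26.0, 20.0], 'c', [565.5, 342.9], [53.0, 35.0], 'yang', 159.2, 'zt', np.float64(41.9))
[ 0.37368254 -0.12174914  0.231552  ] [0.02568084 0.86152724 0.82442671]
```

View pics/g.png

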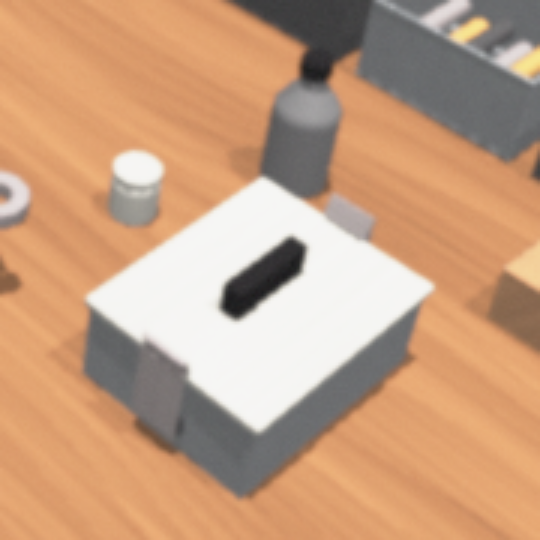

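The lid is seated flush: its plate top is at 71–72 mm and level within about 2 mrad, both clips are hooked over it, and both sheared nuts are in the crate. I hand the job in.

```bash
python3 -c "
from h import *
print(bot.job_done())"
```

```text
the job is handed in; nothing more can be done
None
```

Job handed in at about 52 s of the 210 s allowed: all four sound nuts are in the tub, both sheared nuts are in the crate, and the lid is pressed past both clips, flush and level; the judge's verdict was not returned.

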